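# Drip tray into the drain stand

### The arm

A 6-joint arm with a two-finger parallel gripper is mounted at the origin on the work surface. World frame = base frame: x ahead of the robot, y to its left, z up, the work surface at z = 0. Lengths are in m, angles in rad, forces in N, time in s.
With the tool pointing down it reaches from about 0.35 to 0.775 m from the base axis. Payload 7.3 kg.
Tool frame: the origin (TCP) lies on the centre line of the jaws, within the pads' length; the fingertips stand ahead of it and the grasp point (between the pads) lies 11 mm behind it (robot.nose_length is the z of the fingertips in the tool frame, in m); z points along the fingers, y is the line along which they close (so a half turn about z gives the same grasp; the last joint's range is limited). The gripper opens to 92 mm and grips with 3 to 60 N. Pads are 19 mm wide; open, the fingers measure 130 mm over their backs; the gripper's body (75 mm by 190 mm) begins 47 mm behind the grasp point.
Start: joints at [-1.304, 0.342, 1.524, -0, 1.275, -0.146], TCP at [0.211, -0.481, 0.235] pointing down, gripper open.
Joint ranges: [-2.53, 2.53], [-0.77, 2.02], [0.04, 2.7], [-1, 4.14], [0.28, 2.66], [-3.11, 3.11]. Speed limits (rad/s): [2.57, 2.57, 3.14, 3.14, 3.14, 3.14].

### API

Orientations are given as [roll, pitch, yaw] about the fixed x, y, z axes, in that order (R = Rz(yaw) Ry(pitch) Rx(roll)).
In Python, from cell import robot, cams gives the robot as it stands. The module is installed in compiled form; this text tells all that it offers.
- The arm moves only by the tool carry_out, never from a script. Its argument "deltas" is a list of rows, each a list of 7 numbers: the shift along the tool's x, y, z in cm, then the turn, a rotation vector about the tool's x, y, z in rad, then the opening, from 0 (shut) to 1 (fully open). A call has exactly 8 rows; each row shifts and turns the commanded pose from where the row before left it, along the tool's axes as they then stand; what a row does not reach is not made up. A row lasts 1/12 s, in which the tool goes at most 41.7 mm and 7.16 degrees, less where a joint would pass 70% of its speed; a pose out of reach is approached as far as the arm can. A call is refused whole if a number of a shift passes 4.17 or a number of a turn 0.125, either way. A call with a gripper value outside its range is refused whole. The fingers move at their own pace and stop on an object; "force" is the grip in N (left out, the last holds). Time passes only in rows, so rows that do not move let the fingers close, or fill a call up. It gives the time, the measured TCP pose, the force, the opening and the grip force at its end, in the units of the state.
- robot.observe(): the state, without advancing time (a new reading comes with each control period).
- cams.read_camera(name): name is "scene" or "side" or "wrist"; returns a dict with "image" (420x560x3 uint8, blue, green, red), "depth" (420x560 float32, m along the optical axis (not along the pixel's ray), 0 where there is no reading), "fx", "fy", "cx", "cy" (pixels), "D" ([k1, k2, p1, p2, k3] as OpenCV has them; the pictures are not rectified), "world_to_cam" (4x4, takes a point from world to camera coordinates). Camera axes: x right, y up, looking along -z (the intrinsics and any distortion apply to the point x, -y, -z); pixel columns grow to the right and rows downward; lengths in m; the calibration is good to about 2 mm. A picture is of the moment at which its call begins.
- robot.hand_in(): hands the job in; it is judged then, once.
The state is a dict: "time": time; "qpos": joint angles; "qvel": joint speeds; "joint_efforts": joint torques, N m; "tool_pos": TCP position; "tool_rot": TCP orientation; "contact_force": force on the tool from outside, world axes, zero at the start; "torque": the same for the moment, N m; "opening": finger opening in m; "grip_force": force on a finger pad.
Only numpy, scipy, OpenCV 4.12 (cv2) and the standard library are available. Lean on these libraries where they do the work, as an engineer would, in place of code of your own. Each camera call takes 0.05 s, during which the arm holds its last target. There are 200 camera calls.

### The job

The spray can near the drain stand is leaking. First slide the steel drip tray along the bench into the low bay of the drain stand until it is fully home against the back, then swing the latch down across the tray's front until it lies level, and only then stand the spray can upright inside the round collar on top of the stand. Keep the can upright all the while and leave the other containers where they are.

Things in the scene. Friction and masses are not known exactly. Their poses are not given: they have to be found in the camera images.
- stand: Fixed sheet-metal drain stand, placed and turned differently each time: a low bottomless bay under a flat roof (top at z = 48 mm). Origin on the bench under the bay's middle; +x is the way the tray slides in, z up. Inside: mouth at x = -75 mm, back wall (the stop) at x = +75 mm, y = -54.2 to +54.2 mm, 42 mm high; the bench is its floor. Walls 6 mm; it reaches x = 81, y = +-60 mm.
- mouth (a point): Middle of the bay's mouth, on the bench (x = -75 mm, y = 0 in the stand's frame). On its +y side a flange (to y = 78 mm) carries the latch.
- guide (a point): Guide: the stand's wall at -y runs on out of the mouth, 42 mm high, without roof, its inner face staying at y = -54.2 mm to x = -125 mm and then flaring outward to x = -145 mm. The tray can be lined up by sliding along it. This point is on the bench, at the inner face where the flare begins (x = -125, y = -54.2 mm).
- well (a point): Middle of the round steel collar on the roof, at the roof's top, 48 mm above the bench (x = +12 mm, y = 0 in the stand's frame). Collar: inner radius 30 mm, wall 5 mm, 18 mm high (rim 66 mm above the bench). Inside it is a 34 mm square drain hole; the can stands on the roof around the hole.
- tray: Loose open steel drip tray, 148 mm long (x), 104 wide (y), 30 high, 3 mm sheet, about 0.3 kg. Origin under its middle. Leading end +x, both corners cut by 12 mm at 45 degrees; handle at -x. Starts flat on the bench before the mouth, leading end roughly towards it. Fully home, its origin is 1 mm short of the stand's origin, axes parallel, its front flush with the mouth.
- tray_handle (a point): Grip point (x = -124, y = 0, z = 35 mm in the tray's frame): middle of an upright black block 14 mm thick (x), 44 wide (y), 5 to 49 mm above the bench. 43 mm are free between block and tray front, but for a stem 12 mm wide, up to 15 mm above the bench. Grip it from above, a finger on either side along x.
- latch (a joint): Angle (rad) of a flat steel arm 14 mm wide that swings 3 to 9 mm in front of the mouth, about a level axis along the stand's x at y = +66.5 mm, 18 mm above the bench. 0: upright; negative (to -0.35): leaning outward; 1.571: shut at its stop, level across the tray's front, end at y = +9.5 mm. Friction (0.06 N m) holds it where left. It cannot shut if the tray sticks out.
- latch_peg (a point): Middle of the peg at the latch arm's end, 50 mm from the pivot: a pin 12 mm thick that sticks out away from the stand, 9 to 35 mm in front of the mouth. Push it towards the stand's -y, then down. Shut, it lies at y = +16.5 mm, its middle 18 mm above the bench.
- spray_can: Tall slim white spray can, upright, near the stand beside the tumbler (the bare tins and cylinders along the cart edges are only scenery), 165 mm high: body 53 mm thick up to 122 mm, above it (130 to 165 mm) a grey cap 47 mm thick, fixed to it and fit to grip. About 0.22 kg. Origin at the centre of its base, z up.
- tumbler: Bystander: closed steel drinking tumbler with black lid, 126 mm high, 74 mm wide at the top. Origin at the centre of its base. It may have swapped places with the spray can.
- paint_tin: Bystander: large paint tin, 110 mm wide, 125 mm high. Origin at the centre of its base.
- putty_tin: Bystander: squat tin, 85 mm wide, 56 mm high. Origin at the centre of its base.
Mind the look-alikes: they are no part of the job. Leave any red look-alike of the tray alone.

How it is judged:
On the way, in this order (a step that is already met when the one before it is completed fails the run):
1. the tray is fully home in the bay (x of tray in the frame of stand between -0.006 and 0.006 m and y of tray in the frame of stand between -0.006 and 0.006 m and height (world z) of tray below 0.005 m and x of tray_handle in the frame of stand below -0.1 m and angle between the x axis of tray and the x axis of stand, either way round below 0.06 rad), for 0.2 s.
2. the latch is swung shut across the tray's front, the tray still home (all of step 1 and value of joint latch above 1.4 rad), for 0.2 s.
3. the spray can stands upright in the collar (distance between spray_can and well below 0.007 m and angle between spray_can's own z axis and vertical below 0.08 rad), for 0.2 s.
At the end, for the whole second after the job is handed in: The tray lies flat in the bay, within 6 mm of fully home and with its handle outwards; the latch is shut (beyond 1.4 rad); the spray can stands upright inside the collar, its base on the roof (within 7 mm of the middle of the well); all at rest (all of step 2 and all of step 3 and linear speed of each of tray, spray_can below 0.02 m/s); the robot touches nothing.
It fails at once if another container is shifted by more than 30 mm or tipped (distance of any of tumbler, paint_tin, putty_tin from where it was at the start of the episode above 0.03 m or angle between any of tumbler, paint_tin, putty_tin's own z axis and vertical above 0.3 rad).
It fails at once if the leaking can is tipped more than about 35 degrees (angle between spray_can's own z axis and vertical above 0.6 rad).
It also fails if it takes over 64 s, if anything falls off the work surface, if the arm or the gripper's body presses on something with over 40 N, if the wrist force passes 120 N, or if a joint passes its speed limit or range.

## Working session

There is one attempt and no reset: what is moved stays moved. The work goes in short steps, Python scripts to look and compute and a tool call to move; the robot and the scene stay as the last step left them, time stands still between calls to the robot, and variables do not carry over. Pictures are saved under pics/ and viewed, at most 10 in all, crops included, and the job is handed in when it is done.

Besides the shell and the picture viewer there is one more tool, called after "Request:" as a command line: name --pt "numbers of a row" for each row, then --argument value for the rest. carry_out: Moves the arm, as the interface text tells. Its arguments: {"type":"object","properties":{"deltas":{"type":"array","items":{"type":"array","items":{"type":"number"}}},"force":{"type":"number"}},"required":["deltas"]}

```bash
mkdir -p pics
cat > h.py <<'E'
import numpy as np, cv2
from cell import robot, cams
def get(n):
    c=cams.read_camera(n); np.savez(''+n+'.npz',**c); return c
def load(n): return dict(np.load(''+n+'.npz'))
def rays(c,uv):
    K=np.array([[c['fx'],0,c['cx']],[0,c['fy'],c['cy']],[0,0,1.]])
    p=cv2.undistortPoints(np.array(uv,float).reshape(-1,1,2),K,c['D']).reshape(-1,2)
    d=np.c_[p[:,0],-p[:,1],-np.ones(len(p))]
    M=np.linalg.inv(c['world_to_cam']); return M[:3,3],d@M[:3,:3].T
def plane(c,uv,z):
    o,d=rays(c,uv); return o+d*((z-o[2])/d[:,2])[:,None]
def deep(c,uv):
    o,d=rays(c,uv); uv=np.array(uv,int).reshape(-1,2); return o+d*c['depth'][uv[:,1],uv[:,0]][:,None]
def cloud(c):
    v,u=np.mgrid[0:420,0:560]; uv=np.c_[u.ravel(),v.ravel()]
    return deep(c,uv).reshape(420,560,3)
E
python3 - <<'E'
from h import *
a=get('scene');b=get('side')
cv2.imwrite('pics/scene.png',cv2.resize(a['image'],(800,600)));cv2.imwrite('pics/side.png',cv2.resize(b['image'],(800,600)))
for c in(a,b):print(np.linalg.inv(c['world_to_cam'])[:3,3].round(3),c['fx'])
print(robot.observe(),robot.nose_length)
E
```

```text
[ 1.36  -0.388  1.079] 420.1002286529056
[0.068 0.84  0.954] 400.04618472045394
{'time': 0.1, 'qpos': array([-1.30398341e+00,  3.42657047e-01,  1.52487260e+00,  4.42444864e-06,
        1.27539022e+00, -1.46032309e-01]), 'qvel': array([-2.51429904e-05, -3.04085065e-04, -8.62220616e-04, -3.98202679e-04,
       -6.57244370e-04,  1.05783067e-03]), 'joint_efforts': array([ 1.26097635e-03, -4.32002664e+01, -2.44694871e+01,  7.18628406e-02,
        5.25775237e-02, -5.05516550e-05]), 'tool_pos': array([ 0.21055798, -0.48056982,  0.23412944]), 'tool_rot': array([-3.14028018e+00, -1.97313756e-04,  4.12843806e-01]), 'contact_force': array([-0.08568305, -0.35367566,  0.7034276 ]), 'torque': array([-0.04061257,  0.04071775,  0.01368371]), 'grip_force': 0.0, 'opening': 0.09211571257701613} 0.008
```

View pics/scene.png

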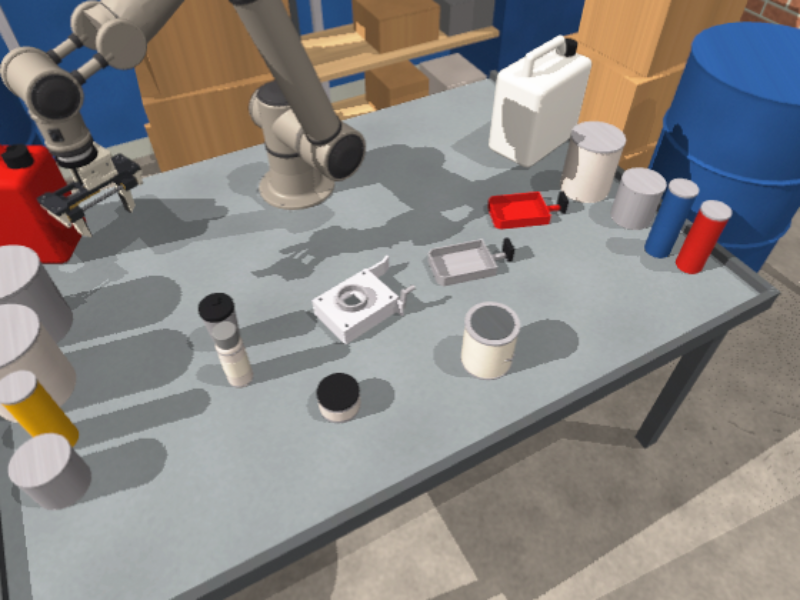

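View pics/side.png

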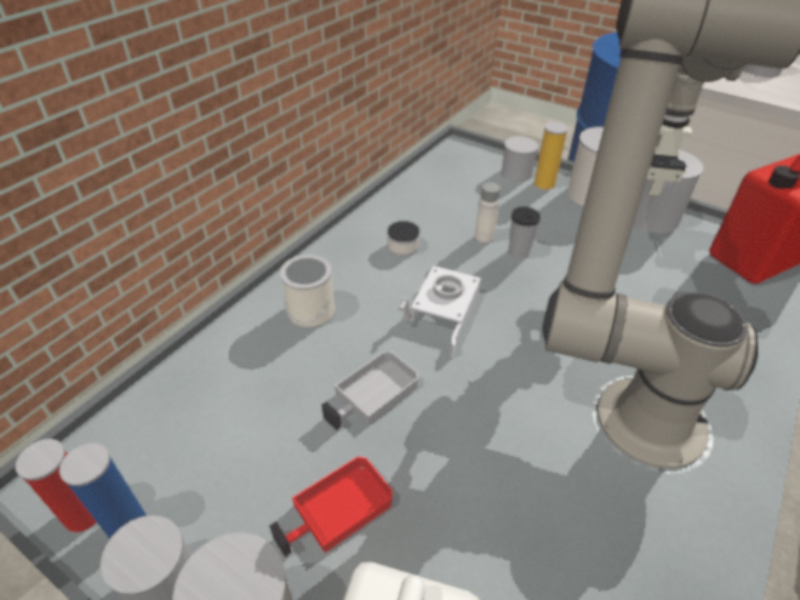

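Scene view at 800x600: the stand is at (355,300), the steel tray at (463,262) with its black handle at (508,250), and the red look-alike at (520,210) is left alone. The latch and peg are near (405,298). The white can with the grey cap is at (233,355), with the black-lidded tumbler behind it at (218,310). Next I measure.

```bash
cat > m1.py <<'E'
from h import *
a=load('scene');b=load('side')
for n,c in(('scene',a),('side',b)):
    P=cloud(c); im=c['image'].astype(int); f=.7
    def box(x0,y0,x1,y1):
        m=np.zeros((420,560),bool); m[int(y0*f):int(y1*f),int(x0*f):int(x1*f)]=1; return m
    B=dict(scene=dict(stand=(300,250,420,350),tray=(420,235,498,290),handle=(490,230,525,270),can=(200,320,260,395)),
           side=dict(stand=(395,260,490,360),tray=(325,345,425,425),handle=(315,390,350,435),can=(470,175,503,245)))[n]
    z=P[...,2]
    roof=box(*B['stand'])&(abs(z-.048)<.004)
    q=P[roof]; r=cv2.minAreaRect((q[:,:2]*1000).astype(np.float32)); print(n,'roof',r,np.median(q[:,2]),len(q))
    rim=box(*B['stand'])&(z>.061)&(z<.07); q=P[rim]
    print(' rim',cv2.minEnclosingCircle((q[:,:2]*1000).astype(np.float32)),np.median(q[:,2]))
    t=box(*B['tray'])&(z>.0235)&(z<.036); q=P[t]; print(' trayrim',cv2.minAreaRect((q[:,:2]*1000).astype(np.float32)),len(q))
    h=box(*B['handle'])&(im.max(2)<60)&(z>.02)&(z<.06); q=P[h]; print(' handle',cv2.minAreaRect((q[:,:2]*1000).astype(np.float32)),q[:,2].max(),np.median(q,0),len(q))
    h=box(*B['handle'])&(im.max(2)<60)&(z>.044)&(z<.054); q=P[h]; print(' handletop',cv2.minAreaRect((q[:,:2]*1000).astype(np.float32)) if len(q) else 0,len(q))
    k=box(*B['can'])&(z>.158)&(z<.172); q=P[k]; print(' captop',cv2.minEnclosingCircle((q[:,:2]*1000).astype(np.float32)) if len(q) else 0,len(q))
    k=box(*B['can'])&(z>.03); q=P[k]; print(' can',np.median(q,0),q[:,2].max())
    m=z>.03
    for nm,bb in dict(scene=dict(paint=(462,304,520,330),putty=(315,375,360,400),tumb=(198,290,238,312)),side=dict(paint=(282,255,332,285),putty=(385,222,420,240),tumb=(510,205,540,225)))[n].items():
        q=P[box(*bb)&(z>.045)]; q=q[q[:,2]>np.percentile(q[:,2],98)-.01]; print(' ',nm,cv2.minEnclosingCircle((q[:,:2]*1000).astype(np.float32)),q[:,2].max())
im=a['image'];im2=b['image']
A=cv2.resize(im[160:260,200:370],(800,470),interpolation=3)
B=cv2.resize(im2[120:300,215:385],(600,600),interpolation=3)
cv2.imwrite('pics/cropA.png',A)
E
python3 m1.py
```

```text
scene roof ((507.8212585449219, -21.03588104248047), (140.86746215820312, 225.4912109375), 11.757450103759766) 0.04972890239743566 901
 rim ((531.8870239257812, -17.312572479248047), 86.3777084350586) 0.06642205829545889
 trayrim ((498.2696228027344, 237.58706665039062), (150.30123901367188, 112.54334259033203), 77.52198028564453) 246
 handle ((528.6038818359375, 355.958251953125), (15.757680892944336, 41.643619537353516), 79.26290893554688) 0.05651565984458662 [0.53484831 0.35300685 0.04519628] 75
 handletop ((528.6222534179688, 356.0718078613281), (14.16307544708252, 41.514251708984375), 76.38801574707031) 34
 captop ((559.2113037109375, -349.82672119140625), 24.504343032836914) 192
 can [ 0.57397421 -0.35303085  0.11612096] 1.079368349192636
  paint ((1043.637451171875, -103.3328628540039), 425.18145751953125) 1.079368349192636
  putty ((1018.1951904296875, -290.1502990722656), 355.2655029296875) 1.079368349192636
  tumb ((887.534912109375, -366.5379943847656), 472.7740173339844) 1.079368349192636
side roof ((509.38934326171875, -21.650482177734375), (134.39102172851562, 228.97470
[... 229 characters left out ...]
25), 76.96755981445312) 362
 handle ((525.2608642578125, 365.8905029296875), (6.417808532714844, 35.87626647949219), 78.1556167602539) 0.049132580170400786 [0.52038323 0.36776219 0.0332839 ] 52
 handletop ((521.7425537109375, 369.1327819824219), (6.058780193328857, 28.185256958007812), 88.6978530883789) 8
 captop ((557.8345947265625, -351.4996643066406), 25.85631561279297) 92
 can [ 0.55086479 -0.33264377  0.11168989] 0.9536965871091375
  paint ((437.4301452636719, 467.8664245605469), 524.521728515625) 0.9536965871091375
  putty ((409.40240478515625, 309.2269592285156), 631.1592407226562) 0.9536965871091375
  tumb ((265.6636657714844, 230.4696044921875), 640.7396850585938) 0.9536965871091375
```

View pics/cropA.png

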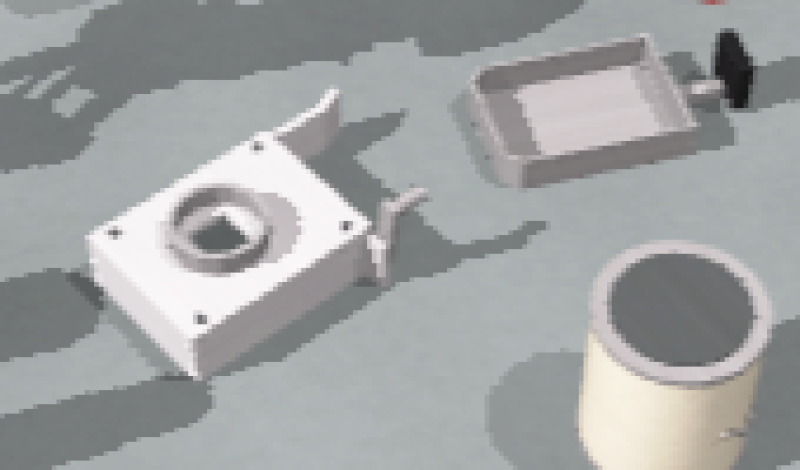

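The crop confirms this is the right tray: grey steel, with a black handle block on its far side from the stand at crop (733,70). The stand's mouth is on the right, with the guide at (310,120) and the latch at (385,240). Next I fit the stand frame from the roof outline and latch.

```bash
cat > m2.py <<'E'
from h import *
def comp(m,seed):
    n,l,s,c=cv2.connectedComponentsWithStats(m.astype(np.uint8),connectivity=4); k=np.argmin([np.hypot(*(c[i]-seed))+(1e4 if s[i][4]<30 or i==0 else 0) for i in range(n)]); return l==k
for n,s,t in(('scene',(248,210),(324,184)),('side',(311,205),(262,271))):
    c=load(n);P=cloud(c);z=P[...,2]
    m=comp((z>.0445)&(z<.055),s); m=cv2.morphologyEx(m.astype(np.uint8),cv2.MORPH_OPEN,np.ones((5,5)))
    q=np.argwhere(m)[:,::-1]; W=plane(c,q,.048); r=cv2.minAreaRect((W[:,:2]*1000).astype(np.float32)); print(n,'roof',r)
    # edge lines through hull
    hull=cv2.convexHull(np.argwhere(m)[:,::-1].astype(np.int32)); ap=cv2.approxPolyDP(hull,4,True).reshape(-1,2); print(plane(c,ap,.048).round(4).tolist())
    # collar rim
    v,u=np.mgrid[0:420,0:560]; near=np.hypot(u-s[0],v-s[1])<30
    q=P[near&(z>.0625)&(z<.0695)]; q=q[np.hypot(*(q[:,:2]-np.median(q[:,:2],0)).T)<.05]
    A=np.c_[2*q[:,:2],np.ones(len(q))]; x=np.linalg.lstsq(A,(q[:,:2]**2).sum(1),rcond=None)[0]; print(' collar',x[:2],np.sqrt(x[2]+x[0]**2+x[1]**2),len(q))
    m=(z>.004)&(z<.04)&(abs(P[...,0]-.5)<.12)&(abs(P[...,1]-.24)<.12); m=comp(m,t); q=P[m&(z>.024)]
    print(' tray',cv2.minAreaRect((q[:,:2]*1000).astype(np.float32)),len(q))
    q=P[(P[...,1]>.03)&(P[...,1]<.15)&(z>.03)&(z<.1)&(P[...,0]>.5)&(P[...,0]<.62)]; print(' latch pts',q[np.argsort(-q[:,2])][:25:2].round(3).tolist())
E
python3 m2.py
```

```text
scene roof ((507.9826965332031, -55.224647521972656), (125.63577270507812, 158.81285095214844), 11.966156005859375)
[[0.5336, 0.0303, 0.048], [0.5826, -0.1084, 0.048], [0.5029, -0.1351, 0.048], [0.4557, -0.1041, 0.048], [0.4375, -0.0226, 0.048], [0.4511, 0.0123, 0.048]]
 collar [ 0.51048277 -0.06434336] 0.03284418653292846 91
 tray ((503.97369384765625, 263.74285888671875), (203.61672973632812, 112.31884765625), 77.79362487792969) 268
 latch pts [[0.56, 0.057, 0.079], [0.57, 0.041, 0.078], [0.56, 0.042, 0.077], [0.564, 0.051, 0.076], [0.561, 0.046, 0.076], [0.563, 0.059, 0.076], [0.567, 0.057, 0.076], [0.555, 0.064, 0.075], [0.559, 0.054, 0.075], [0.552, 0.069, 0.075], [0.553, 0.043, 0.075], [0.566, 0.05, 0.074], [0.556, 0.041, 0.074]]
side roof ((510.30645751953125, -54.57829284667969), (122.00957489013672, 162.2600860595703), 11.850689888000488)
[[0.4726, -0.1442, 0.048], [0.4386, 0.0035, 0.048], [0.5458, 0.0316, 0.048], [0.5836, -0.1141, 0.048]]
 collar [ 0.51177412 -0.06261614] 0.032832099900843466 100
 tray ((506.20111083984375, 259.5294189453125), (194.94473266601562, 108.81317901611328), 76.77548217773438) 318
 latch pts [[0.556, 0.064, 0.077], [0.559, 0.066, 0.077], [0.559, 0.043, 0.077], [0.559, 0.059, 0.076], [0.56, 0.053, 0.076], [0.555, 0.072, 0.075], [0.567, 0.041, 0.075], [0.555, 0.065, 0.074], [0.561, 0.069, 0.074], [0.564, 0.053, 0.073], [0.561, 0.045, 0.073], [0.564, 0.047, 0.073], [0.554, 0.062, 0.072]]
```

```bash
cat > plan.py <<'E'
from h import *
import sys
def plan(wps,start=None,g=1.0):
    """wps: list of (x,y,z,yaw_deg,rows); prints rows in tool axes (cm, rad), tool pointing down"""
    s=robot.observe()
    if start is None: start=(*s['tool_pos'],np.degrees(s['tool_rot'][2]))
    p=np.array(start[:3],float); w=np.radians(start[3]); rows=[]
    for x,y,z,yaw,n in wps:
        t=np.array([x,y,z]); wt=np.radians(yaw); 
        dw=(wt-w+np.pi)%(2*np.pi)-np.pi; p0,w0=p.copy(),w
        for i in range(1,n+1):
            d=p0+(t-p0)*i/n-p
            r=[np.round(100*v,2) for v in(d@[np.cos(w),np.sin(w),0],d@[np.sin(w),-np.cos(w),0],-d[2])]
            a=np.round(-(w0+dw*i/n-w),3)
            p=p+(np.array([np.cos(w),np.sin(w),0])*r[0]+np.array([np.sin(w),-np.cos(w),0])*r[1]-np.array([0,0,r[2]]))/100
            w=w-a; rows.append(r+[0,0,a,g])
    while len(rows)%8: rows.append([0,0,0,0,0,0,g])
    for i in range(0,len(rows),8): print('['+','.join('['+','.join('%g'%v for v in r)+']' for r in rows[i:i+8])+']')
    return p,np.degrees(w)
E
python3 - <<'E'
from plan import *
print(plan([(.43,-.12,.235,5,11),(.52,.33,.2,-12.5,13)]))
E
```

```text
[[3.14,-2.2,-0.01,0,0,0.03,1],[3.08,-2.3,-0.01,0,0,0.029,1],[3,-2.38,-0,0,0,0.03,1],[2.94,-2.47,-0.01,0,0,0.029,1],[2.86,-2.56,-0.01,0,0,0.03,1],[2.78,-2.64,-0.01,0,0,0.03,1],[2.71,-2.73,-0.01,0,0,0.029,1],[2.62,-2.8,-0,0,0,0.03,1]]
[[2.54,-2.88,-0.01,0,0,0.029,1],[2.45,-2.95,-0.01,0,0,0.03,1],[2.36,-3.02,-0.01,0,0,0.03,1],[0.99,-3.39,0.27,0,0,0.023,1],[0.91,-3.41,0.27,0,0,0.024,1],[0.83,-3.43,0.27,0,0,0.023,1],[0.75,-3.45,0.27,0,0,0.024,1],[0.67,-3.47,0.27,0,0,0.023,1]]
[[0.59,-3.48,0.27,0,0,0.024,1],[0.5,-3.49,0.27,0,0,0.023,1],[0.43,-3.5,0.27,0,0,0.024,1],[0.34,-3.52,0.27,0,0,0.023,1],[0.26,-3.52,0.26,0,0,0.024,1],[0.17,-3.52,0.27,0,0,0.023,1],[0.09,-3.53,0.27,0,0,0.024,1],[0.01,-3.53,0.27,0,0,0.023,1]]
(array([0.5199922 , 0.32996349, 0.20002944]), np.float64(-12.499429212492117))
```

Request:
carry_out --pt "3.14 -2.2 0 0 0 0.03 1" --pt "3.08 -2.3 0 0 0 0.03 1" --pt "3 -2.4 0 0 0 0.03 1" --pt "2.9 -2.5 0 0 0 0.03 1" --pt "2.85 -2.55 0 0 0 0.03 1" --pt "2.8 -2.65 0 0 0 0.03 1" --pt "2.7 -2.75 0 0 0 0.03 1" --pt "2.6 -2.8 0 0 0 0.03 1"

```text
time: 0.77
tool_pos: [0.3702, -0.2165, 0.2346]
tool_rot: [-3.141, 0.0, 0.171]
contact_force: [1.0, -0.1, -0.4]
opening: 0.0917
grip_force: 0.0
```

Request:
carry_out --pt "2.5 -2.9 0 0 0 0.03 1" --pt "2.45 -2.95 0 0 0 0.03 1" --pt "2.35 -3 0 0 0 0.03 1" --pt "1 -3.4 0.27 0 0 0.023 1" --pt "0.9 -3.4 0.27 0 0 0.023 1" --pt "0.8 -3.45 0.27 0 0 0.023 1" --pt "0.75 -3.45 0.27 0 0 0.023 1" --pt "0.67 -3.45 0.27 0 0 0.023 1"

```text
time: 1.43
tool_pos: [0.4642, 0.0545, 0.2209]
tool_rot: [3.141, 0.0, -0.033]
contact_force: [0.2, -0.6, -0.2]
opening: 0.092
grip_force: 0.0
```

Request:
carry_out --pt "0.6 -3.5 0.27 0 0 0.023 0.5" --pt "0.5 -3.5 0.27 0 0 0.023 0.5" --pt "0.45 -3.5 0.27 0 0 0.023 0.5" --pt "0.35 -3.5 0.27 0 0 0.023 0.5" --pt "0.25 -3.5 0.27 0 0 0.023 0.5" --pt "0.2 -3.5 0.27 0 0 0.023 0.5" --pt "0.1 -3.5 0.27 0 0 0.023 0.5" --pt "0 -3.5 0.27 0 0 0.023 0.5"

```text
time: 2.1
tool_pos: [0.52, 0.3302, 0.1989]
tool_rot: [3.141, 0.001, -0.217]
contact_force: [0.6, -0.5, -0.1]
opening: 0.0468
grip_force: 0.0
```

Run:
```python
from h import *
s=robot.observe();print(s['tool_pos'],s['tool_rot'],s['time'],s['qpos'])
c=get('wrist');cv2.imwrite('pics/w1.png',c['image']);print(np.linalg.inv(c['world_to_cam']).round(3))
```

```text
[0.5200155  0.33022408 0.19893056] [ 3.14086974e+00  6.34013626e-04 -2.17176868e-01] 2.1 [ 4.41525845e-01  5.37574325e-01  1.31065796e+00 -1.90848614e-04
  1.29430423e+00  2.22955100e+00]
[[-0.216  0.941  0.26   0.589]
 [-0.976 -0.208 -0.057  0.315]
 [ 0.    -0.266  0.964  0.349]
 [ 0.     0.     0.     1.   ]]
```

View pics/w1.png

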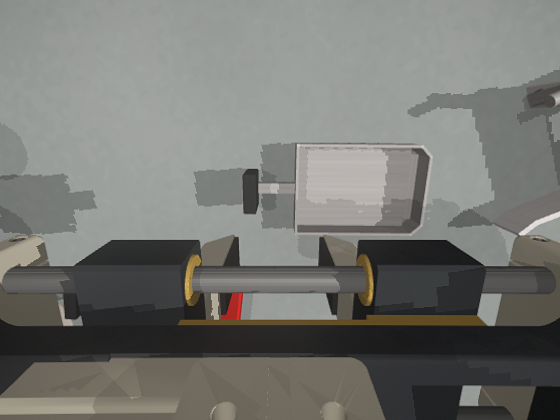

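The wrist view shows the steel tray, with the handle block at (250,190) and the stem running right to the tray front at x≈296.

```bash
cat > m3.py <<'E'
from h import *
c=load('wrist');P=cloud(c);im=c['image'];z=P[...,2]
R=np.zeros((420,560),bool);R[130:235,230:445]=1
m=R&(abs(z-.049)<.006)&(im.max(2)<70); q=np.argwhere(m)[:,::-1]
W=plane(c,q,.049);print('handle top',cv2.minAreaRect((W[:,:2]*1000).astype(np.float32)),np.median(z[m]),len(q),W.mean(0))
m=R&(abs(z-.03)<.006)&(im.max(2)>70); q=np.argwhere(m)[:,::-1]; W=plane(c,q,.030)
print('tray',cv2.minAreaRect((W[:,:2]*1000).astype(np.float32)),np.median(z[m]),len(q))
E
python3 m3.py
```

```text
handle top ((528.6010131835938, 359.90875244140625), (13.881279945373535, 43.43645477294922), 76.35253143310547) 0.04946313631089655 513 [0.52884559 0.35997791 0.049     ]
tray ((504.93829345703125, 260.3468017578125), (192.14178466796875, 103.24170684814453), 77.5053939819336) 0.030134012300823243 1588
```

Run:
```python
from plan import *
a=load('scene');b=load('side')
print('paint',plane(a,[(.7*491,.7*325)],.125),plane(b,[(.7*307,.7*271)],.125))
print('putty',plane(a,[(.7*338,.7*390)],.056),plane(b,[(.7*403,.7*232)],.056))
print('tumbler',plane(a,[(.7*217,.7*306)],.126),plane(b,[(.7*525,.7*216)],.126))
plan([(.5286,.3599,.13,-12.5,4),(.5286,.3599,.028,-12.5,4)],g=.5)
```

```text
paint [[0.76873312 0.13412791 0.125     ]] [[0.7652643  0.13639414 0.125     ]]
putty [[ 0.71886279 -0.19095468  0.056     ]] [[ 0.71768188 -0.18471282  0.056     ]]
tumbler [[ 0.45342204 -0.3419935   0.126     ]] [[ 0.449868   -0.33520469  0.126     ]]
[[0.08,-0.63,1.7,0,0,0.001,0.5],[0.08,-0.64,1.69,0,0,0,0.5],[0.07,-0.63,1.7,0,0,0.001,0.5],[0.08,-0.64,1.7,0,0,0,0.5],[0,0,2.55,0,0,0,0.5],[0,0,2.55,0,0,0,0.5],[0,0,2.55,0,0,0,0.5],[0,0,2.55,0,0,0,0.5]]
```

Request:
carry_out --pt "0.08 -0.63 1.7 0 0 0 0.5" --pt "0.08 -0.64 1.7 0 0 0 0.5" --pt "0.07 -0.63 1.7 0 0 0 0.5" --pt "0.08 -0.64 1.7 0 0 0 0.5" --pt "0 0 2.55 0 0 0 0.5" --pt "0 0 2.55 0 0 0 0.5" --pt "0 0 2.55 0 0 0 0.5" --pt "0 0 2.5 0 0 0 0.5" --force 20

```text
time: 2.82
tool_pos: [0.5283, 0.3524, 0.0284]
tool_rot: [3.141, 0.001, -0.216]
contact_force: [-0.1, 0.2, -0.8]
opening: 0.0457
grip_force: 0.0
```

Request:
carry_out --pt "0 0 0 0 0 0 0.5" --pt "0 0 0 0 0 0 0" --pt "0 0 0 0 0 0 0" --pt "0 0 0 0 0 0 0" --pt "0 0 0 0 0 0 0" --pt "0 0 0 0 0 0 0" --pt "0 0 0 0 0 0 0" --pt "0 0 0 0 0 0 0" --force 20

```text
time: 3.48
tool_pos: [0.5298, 0.3538, 0.0319]
tool_rot: [-3.139, -0.003, -0.216]
contact_force: [0.5, 3.4, 6.5]
opening: 0.014
grip_force: 20.0
```

Run:
```python
from h import *
c=get('wrist');s=robot.observe();print({k:np.round(v,4) for k,v in s.items()})
P=cloud(c);z=P[...,2]; print(np.linalg.inv(c['world_to_cam'])[:3,3])
m=(P[...,1]<.32)&(P[...,1]>.1)&(abs(P[...,0]-.5)<.12)&(z>.02)&(z<.045)
q=P[m];print(len(q),cv2.minAreaRect((q[:,:2]*1000).astype(np.float32)))
# height along tray
for y in np.arange(.16,.32,.02):
    k=abs(q[:,1]-y)<.01
    if k.any():print(round(y,2),q[k,2].max().round(4),k.sum())
```

```text
{'time': np.float64(3.5333), 'qpos': array([4.6830e-01, 7.4670e-01, 1.4230e+00, 7.0000e-04, 9.6780e-01,
       2.2551e+00]), 'qvel': array([ 0.001 ,  0.0001, -0.0013, -0.0002,  0.0012, -0.0009]), 'joint_efforts': array([ -1.8115, -53.6751, -17.3396,  -0.8534,   0.439 ,  -0.1349]), 'tool_pos': array([0.5298, 0.3538, 0.0319]), 'tool_rot': array([-3.1386e+00, -2.8000e-03, -2.1630e-01]), 'contact_force': array([0.0722, 2.7484, 6.9921]), 'torque': array([ 0.5247, -0.0045, -0.1168]), 'grip_force': np.float64(19.9916), 'opening': np.float64(0.0137)}
[0.59833786 0.33810619 0.18261584]
2361 ((505.7076110839844, 255.22021484375), (104.33112335205078, 101.46124267578125), 77.0402603149414)
0.2 0.0323 179
0.22 0.0318 318
0.24 0.0318 329
0.26 0.0322 362
0.28 0.0318 338
0.3 0.0323 835
```

Run:
```python
from plan import *
print(plan([(.4349,.2942,.0315,11.9,14)],start=(.5298,.3538,.0315,-12.4),g=0))
```

```text
[[-0.57,0.56,-0,0,0,-0.03,0],[-0.59,0.55,-0,0,0,-0.031,0],[-0.6,0.52,-0,0,0,-0.03,0],[-0.62,0.51,-0,0,0,-0.03,0],[-0.63,0.49,-0,0,0,-0.03,0],[-0.65,0.47,-0,0,0,-0.031,0],[-0.67,0.44,-0,0,0,-0.03,0],[-0.67,0.43,-0,0,0,-0.03,0]]
[[-0.69,0.41,-0,0,0,-0.031,0],[-0.7,0.39,-0,0,0,-0.03,0],[-0.71,0.36,-0,0,0,-0.03,0],[-0.73,0.35,-0,0,0,-0.031,0],[-0.73,0.32,-0,0,0,-0.03,0],[-0.74,0.3,-0,0,0,-0.03,0],[0,0,0,0,0,0,0],[0,0,0,0,0,0,0]]
(array([0.43492307, 0.29418169, 0.0315    ]), np.float64(11.893410513546904))
```

Request:
carry_out --pt "-0.57 0.56 -0.25 0 0 -0.03 0" --pt "-0.59 0.55 0 0 0 -0.031 0" --pt "-0.6 0.52 0 0 0 -0.03 0" --pt "-0.62 0.51 0 0 0 -0.03 0" --pt "-0.63 0.49 0 0 0 -0.03 0" --pt "-0.65 0.47 0 0 0 -0.031 0" --pt "-0.67 0.44 0 0 0 -0.03 0" --pt "-0.67 0.43 0 0 0 -0.03 0" --force 30

```text
time: 4.2
tool_pos: [0.4736, 0.3179, 0.0323]
tool_rot: [3.141, 0.001, 0.027]
contact_force: [1.0, -0.2, -2.4]
opening: 0.0139
grip_force: 30.0
```

Request:
carry_out --pt "-0.69 0.41 0 0 0 -0.031 0" --pt "-0.7 0.39 0 0 0 -0.03 0" --pt "-0.71 0.36 0 0 0 -0.03 0" --pt "-0.73 0.35 0 0 0 -0.031 0" --pt "-0.73 0.32 0 0 0 -0.03 0" --pt "-0.74 0.3 0 0 0 -0.03 0" --pt "0 0 0 0 0 0 0" --pt "0 0 0 0 0 0 0"

```text
time: 4.87
tool_pos: [0.4336, 0.2927, 0.0326]
tool_rot: [3.141, 0.001, 0.207]
contact_force: [0.4, 0.2, -2.9]
opening: 0.0138
grip_force: 30.0
```

Run:
```python
from h import *
c=get('wrist');s=robot.observe();print({k:np.round(s[k],4) for k in('tool_pos','tool_rot','contact_force','time','qpos')})
cv2.imwrite('pics/w2.png',c['image'])
P=cloud(c);z=P[...,2]
m=(abs(P[...,1]-.17)<.12)&(abs(P[...,0]-.46)<.12)&(abs(z-.031)<.004)
q=P[m];print(len(q),cv2.minAreaRect((q[:,:2]*1000).astype(np.float32)))
```

```text
{'tool_pos': array([0.4341, 0.293 , 0.0326]), 'tool_rot': array([ 3.1415e+00, -2.0000e-04,  2.0680e-01]), 'contact_force': array([-0.2098,  0.9597, -2.9197]), 'time': np.float64(4.9167), 'qpos': array([ 4.4750e-01,  5.9040e-01,  1.7632e+00, -2.0000e-04,  7.8780e-01,
        1.8117e+00])}
1872 ((485.5427551269531, 228.13241577148438), (37.239906311035156, 144.2552490234375), 32.98265075683594)
```

View pics/w2.png

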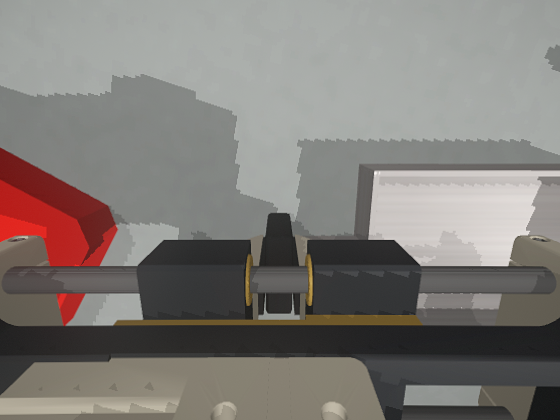

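The wrist view shows the handle held between the fingers at (278,250) and the tray to the right; the stand is out of view. I'll check the tray against the stand with the fixed cameras.

Run:
```python
from h import *
ims=[]
for n in('scene','side'):
    c=get(n);P=cloud(c);z=P[...,2]
    x=np.array([.208,-.978]);y=np.array([.978,.208]);o=np.array([.5085,-.052])
    X=(P[...,:2]-o)@x;Y=(P[...,:2]-o)@y
    m=(X>-.33)&(X<-.14)&(abs(Y)<.09)&(z>.026)&(z<.036)
    print(n,m.sum(),X[m].min(),X[m].max())
    for a in np.arange(-.30,-.15,.02):
        k=m&(abs(X-a)<.01)
        if k.sum()>2: print(' ',round(a,2),np.percentile(Y[k],[3,97]).round(4),k.sum())
    ims.append(c['image'])
    r=(X>-.15)&(X<.09)&(abs(Y)<.07)&(abs(z-.049)<.004)
    for a in np.arange(-.06,.07,.03):
        k=r&(abs(X-a)<.01);print('  roof',round(a,2),Y[k].min().round(4),Y[k].max().round(4))
    for b in(-.05,.05):
        k=r&(abs(Y-b)<.008)&(X<.1)&(X>-.1);print('  roofx',b,X[k].min().round(4),X[k].max().round(4))
cv2.imwrite('pics/s2.png',np.hstack([cv2.resize(ims[0][130:270,170:360],(400,295)),cv2.resize(ims[1][160:340,200:390],(400,379))[:295]]))
```

```text
scene 214 -0.3035147183986714 -0.14217071788650765
  -0.3 [-0.0591  0.0437] 51
  -0.28 [-0.0587  0.0458] 15
  -0.26 [-0.0605  0.0472] 18
  -0.24 [-0.0585  0.0464] 18
  -0.22 [-0.0588  0.0468] 19
  -0.2 [-0.0602  0.046 ] 18
  -0.18 [-0.0586  0.0448] 20
  -0.16 [-0.0558  0.0428] 53
  roof -0.06 -0.0633 0.0611
  roof -0.03 -0.0618 0.0599
  roof 0.0 -0.0612 0.0596
  roof 0.03 -0.0635 0.0604
  roof 0.06 -0.0617 0.0621
  roofx -0.05 -0.0988 0.081
  roofx 0.05 -0.0724 0.0819
side 135 -0.305250553842317 -0.14434653053606084
  -0.3 [-0.0557 -0.0153] 35
  -0.28 [-0.056  -0.0537] 8
  -0.26 [-0.0561 -0.053 ] 11
  -0.24 [-0.0567 -0.0532] 6
  -0.22 [-0.0565 -0.0529] 7
  -0.2 [-0.0564 -0.0535] 7
  -0.18 [-0.0562 -0.0539] 6
  -0.16 [-0.0521  0.0212] 52
  roof -0.06 -0.0591 0.0421
  roof -0.03 -0.0592 0.0318
  roof 0.0 -0.0587 0.0615
  roof 0.03 0.0508 0.0614Traceback (most recent call last):
  File "<stdin>", line 15, in <module>
    return umr_minimum(a, axis, None, out, keepdims, initial, where)
ValueError: zero-size array to reduction operation minimum which has no identity
```

Request:
carry_out --pt "0.3 0 0 0 0 0 0" --pt "0.25 0 0 0 0 0 0" --pt "0 1 0 0 0 0 0" --pt "0 1.4 0 0 0 0 0" --pt "0 1.4 0 0 0 0 0" --pt "0 1.2 0 0 0 0 0" --pt "0 0 0 0 0 0 0" --pt "0 0 0 0 0 0 0"

```text
time: 5.68
tool_pos: [0.4499, 0.2444, 0.0326]
tool_rot: [3.142, 0.0, 0.206]
contact_force: [-0.6, 0.4, -3.0]
opening: 0.0137
grip_force: 30.0
```

```bash
cat > m4.py <<'E'
from h import *
s=robot.observe();print({k:np.round(s[k],4) for k in('tool_pos','tool_rot','contact_force','time')})
x=np.array([.208,-.978]);y=np.array([.978,.208]);o=np.array([.5085,-.052])
print('tool in stand',(s['tool_pos'][:2]-o)@x,(s['tool_pos'][:2]-o)@y)
ims=[]
for n in('scene','side'):
    c=get(n);P=cloud(c);z=P[...,2]
    X=(P[...,:2]-o)@x;Y=(P[...,:2]-o)@y
    m=(X>-.33)&(X<-.09)&(abs(Y)<.09)&(z>.026)&(z<.036)
    for a in np.arange(-.24,-.1,.02):
        k=m&(abs(X-a)<.01)
        if k.sum()>2: print(n,round(a,2),np.percentile(Y[k],[3,97]).round(4),k.sum())
    ims.append(c['image'])
cv2.imwrite('pics/s2.png',np.hstack([cv2.resize(ims[0][130:270,170:360],(400,295)),cv2.resize(ims[1][160:340,200:390],(400,379))[:295]]))
E
python3 m4.py
```

```text
{'tool_pos': array([0.4499, 0.2444, 0.0326]), 'tool_rot': array([3.1416, 0.    , 0.206 ]), 'contact_force': array([-0.5872,  0.3581, -2.9867]), 'time': np.float64(5.6833)}
tool in stand -0.3021050170429816 0.004326731550936373
scene -0.24 [-0.0538  0.0514] 57
scene -0.22 [-0.0541  0.05  ] 17
scene -0.2 [-0.0543  0.0518] 18
scene -0.18 [-0.0546  0.0496] 18
scene -0.16 [-0.0573  0.051 ] 16
scene -0.14 [-0.0628  0.052 ] 28
scene -0.12 [-0.0583 -0.0448] 15
side -0.24 [-0.0513 -0.0144] 13
side -0.22 [-0.0508 -0.0478] 9
side -0.2 [-0.051 -0.048] 7
side -0.18 [-0.0508 -0.0488] 7
side -0.16 [-0.0518 -0.0484] 7
side -0.14 [-0.0651 -0.049 ] 12
side -0.12 [-0.0571 -0.0328] 13
```

Request:
carry_out --pt "0 1.2 0 0 0 0 0" --pt "0 1.2 0 0 0 0 0" --pt "0 1.2 0 0 0 0 0" --pt "0 1.2 0 0 0 0 0" --pt "0 1.2 0 0 0 0 0" --pt "0 1.2 0 0 0 0 0" --pt "0 1.2 0 0 0 0 0" --pt "0 0.6 0 0 0 0 0"

```text
time: 6.45
tool_pos: [0.4686, 0.1553, 0.0326]
tool_rot: [3.141, -0.0, 0.206]
contact_force: [0.1, -0.3, -2.7]
opening: 0.0137
grip_force: 30.0
```

```bash
python3 m4.py
```

```text
{'tool_pos': array([0.4686, 0.1553, 0.0326]), 'tool_rot': array([ 3.1413e+00, -1.0000e-04,  2.0650e-01]), 'contact_force': array([ 0.0849, -0.3298, -2.7226]), 'time': np.float64(6.45)}
tool in stand -0.21105095130891396 0.004048008951033404
scene -0.22 [0.018  0.0199] 3
scene -0.2 [0.0101 0.0219] 9
scene -0.16 [-0.0541  0.0501] 46
scene -0.14 [-0.0618  0.0514] 22
scene -0.12 [-0.0569  0.0516] 18
side -0.22 [-0.0206 -0.0088] 12
side -0.16 [-0.0511 -0.0169] 27
side -0.14 [-0.0653 -0.0484] 11
side -0.12 [-0.0575 -0.0482] 7
```

View pics/s2.png

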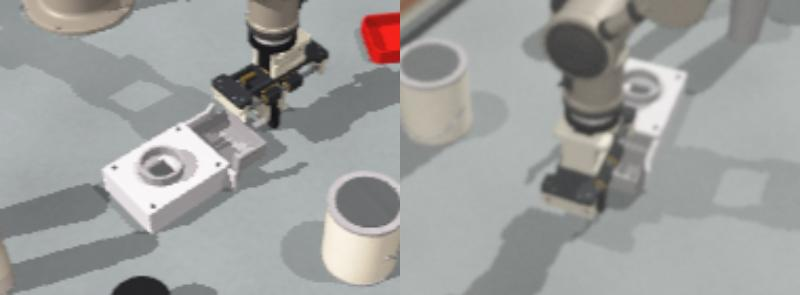

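The left panel shows the tray halfway into the bay at (225,135), straight and with no side force. I keep pushing until it meets the stop.

Request:
carry_out --pt "0 1.2 0 0 0 0 0" --pt "0 1.2 0 0 0 0 0" --pt "0 1.2 0 0 0 0 0" --pt "0 1.2 0 0 0 0 0" --pt "0 1.2 0 0 0 0 0" --pt "0 1.0 0 0 0 0 0" --pt "0 0.6 0 0 0 0 0" --pt "0 0.4 0 0 0 0 0"

```text
time: 7.22
tool_pos: [0.4848, 0.0778, 0.0326]
tool_rot: [3.141, -0.0, 0.207]
contact_force: [1.3, 0.9, -3.4]
opening: 0.0137
grip_force: 30.0
```

Request:
carry_out --pt "0 0.25 0 0 0 0 0" --pt "0 0.2 0 0 0 0 0" --pt "0 0.2 0 0 0 0 0" --pt "0 0.2 0 0 0 0 0" --pt "0 0.1 0 0 0 0 0" --pt "0 0 0 0 0 0 0" --pt "0 0 0 0 0 0 0" --pt "0 0 0 0 0 0 0"

```text
time: 7.88
tool_pos: [0.4865, 0.0697, 0.0326]
tool_rot: [3.142, 0.0, 0.208]
contact_force: [-0.6, 0.4, -2.7]
opening: 0.0136
grip_force: 30.0
```

```bash
python3 m4.py
```

```text
{'tool_pos': array([0.4865, 0.0697, 0.0326]), 'tool_rot': array([3.1415, 0.    , 0.208 ]), 'contact_force': array([-0.5915,  0.3586, -2.7495]), 'time': np.float64(7.8833)}
tool in stand -0.12362674152168165 0.003829021256381071
scene -0.12 [0.0115 0.0222] 10
side -0.14 [-0.065  -0.0244] 6
side -0.12 [-0.0588 -0.0137] 9
```

Request:
carry_out --pt "0 0.1 0 0 0 0 0" --pt "0 0.1 0 0 0 0 0" --pt "0 0.1 0 0 0 0 0" --pt "0 0.1 0 0 0 0 0" --pt "0 0 0 0 0 0 0" --pt "0 0 0 0 0 0 0" --pt "0 0 0 0 0 0 0" --pt "0 0 0 0 0 0 0"

```text
time: 8.65
tool_pos: [0.4858, 0.0694, 0.0325]
tool_rot: [-3.137, 0.002, 0.208]
contact_force: [-4.2, 22.8, 1.0]
opening: 0.0135
grip_force: 30.0
```

Request:
carry_out --pt "0 -0.15 0 0 0 0 0" --pt "0 -0.15 0 0 0 0 0" --pt "0 0 0 0 0 0 0.45" --pt "0 0 0 0 0 0 0.45" --pt "0 0 0 0 0 0 0.45" --pt "0 0 -0.5 0 0 0 0.45" --pt "0 0 -2.5 0 0 0 0.45" --pt "0 0 -3 0 0 0 0.45"

```text
time: 9.32
tool_pos: [0.4855, 0.0682, 0.0921]
tool_rot: [-3.141, 0.004, 0.207]
contact_force: [0.7, -0.6, 0.5]
opening: 0.0409
grip_force: 0.0
```

Request:
carry_out --pt "0 -2 -3 0 0 0 0" --pt "0 -3 -3 0 0 0 0" --pt "0 -3 -3 0 0 0 0" --pt "0 -3 -3 0 0 0 0" --pt "0 -3 -2 0 0 0 0" --pt "0 -3 0 0 0 0 0" --pt "0 -2 0 0 0 0 0" --pt "0 0 0 0 0 0 0"

```text
time: 9.98
tool_pos: [0.4471, 0.2559, 0.232]
tool_rot: [-3.14, -0.002, 0.211]
contact_force: [-0.1, -0.2, 0.2]
opening: 0.0004
grip_force: 0.0
```

Run:
```python
from h import *
s=robot.observe();print({k:np.round(s[k],4) for k in('tool_pos','tool_rot','contact_force','time','qpos')})
c=get('wrist');a=get('scene')
A=np.hstack([cv2.resize(c['image'],(400,300)),cv2.resize(a['image'][150:260,200:347],(400,300))]);cv2.imwrite('pics/l.png',A)
x=np.array([.208,-.978]);y=np.array([.978,.208]);o=np.array([.5085,-.052])
for n in('wrist','scene','side'):
    c=load(n) if n!='side' else get(n);P=cloud(c);z=P[...,2];X=(P[...,:2]-o)@x;Y=(P[...,:2]-o)@y
    q=(X<-.08)&(X>-.13)&(Y>.03)&(Y<.1)&(z>.052)&(z<.1)
    print(n,'peg',q.sum(),[ (np.percentile(v[q],[3,50,97]).round(4)) for v in(X,Y,z)] if q.sum() else '')
    h=(X<-.1)&(X>-.15)&(abs(Y)<.03)&(abs(z-.049)<.005)&(c['image'].max(2)<70)
    print('  handle',h.sum(),[np.percentile(v[h],[3,50,97]).round(4) for v in(X,Y)] if h.sum() else '')
    r=(X<.1)&(X>-.09)&(abs(Y)<.08)&(abs(z-.048)<.004)
    if r.sum():print('  roof',[np.percentile(v[r],[.5,99.5]).round(4) for v in(X,Y)])
```

```text
{'tool_pos': array([0.4471, 0.2559, 0.232 ]), 'tool_rot': array([-3.1403e+00, -1.8000e-03,  2.1090e-01]), 'contact_force': array([-0.1438, -0.1866,  0.1966]), 'time': np.float64(9.9833), 'qpos': array([3.7030e-01, 3.2510e-01, 1.5570e+00, 1.0000e-03, 1.2576e+00,
       1.7299e+00])}
wrist peg 503 [array([-0.1115, -0.0948, -0.0809]), array([0.0657, 0.0729, 0.0789]), array([0.0604, 0.0726, 0.0756])]
  handle 427 [array([-0.1309, -0.1264, -0.1195]), array([-0.0195,  0.0024,  0.0209])]
  roof [array([-0.0769,  0.0224]), array([-0.0592,  0.0599])]
scene peg 35 [array([-0.1074, -0.0936, -0.0812]), array([0.065 , 0.0741, 0.0781]), array([0.0566, 0.0751, 0.0779])]
  handle 42 [array([-0.1296, -0.119 , -0.1143]), array([-0.0209,  0.0014,  0.0211])]
  roof [array([-0.0786,  0.0818]), array([-0.0631,  0.0696])]
side peg 0 
  handle 31 [array([-0.1328, -0.129 , -0.1266]), array([-0.0162, -0.0026,  0.0154])]
  roof [array([-0.0788,  0.0805]), array([-0.0589,  0.0579])]
```

View pics/l.png

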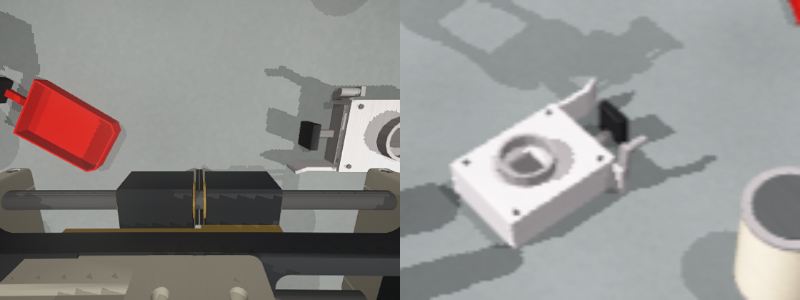

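The tray is home: handle at stand x≈-0.1255, y≈0.001. The latch leans slightly outward, with the peg at stand (-0.097, 0.0725) and z≈0.068. I'll turn the closed fingers 90° and sweep the peg over.

```bash
cat >> plan.py <<'E'
def W(X,Y): return tuple(np.array([.5085,-.052])+X*np.array([.208,-.978])+Y*np.array([.978,.208]))
E
python3 - <<'E'
from plan import *
print(plan([(*W(-.15,.1),.20,102,14),(*W(-.097,.110),.12,102,6),(*W(-.097,.110),.048,102,4)],g=0))
print(robot.observe()['tool_pos'],W(-.097,.110))
E
```

```text
[[0.69,1.14,0.22,0,0,-0.112,0],[0.55,1.22,0.22,0,0,-0.113,0],[0.42,1.27,0.22,0,0,-0.112,0],[0.27,1.3,0.23,0,0,-0.112,0],[0.12,1.33,0.22,0,0,-0.112,0],[-0.03,1.34,0.22,0,0,-0.113,0],[-0.18,1.32,0.22,0,0,-0.112,0],[-0.32,1.29,0.22,0,0,-0.112,0]]
[[-0.47,1.26,0.22,0,0,-0.113,0],[-0.6,1.19,0.23,0,0,-0.112,0],[-0.73,1.11,0.22,0,0,-0.112,0],[-0.86,1.03,0.22,0,0,-0.113,0],[-0.96,0.92,0.22,0,0,-0.112,0],[-1.06,0.81,0.22,0,0,-0.112,0],[-0.88,0.17,1.33,0,0,-0,0],[-0.89,0.16,1.34,0,0,-0,0]]
[[-0.88,0.17,1.33,0,0,-0,0],[-0.88,0.17,1.33,0,0,-0,0],[-0.89,0.16,1.34,0,0,-0,0],[-0.88,0.17,1.33,0,0,-0,0],[-0,-0,1.8,0,0,-0,0],[-0,-0,1.8,0,0,-0,0],[-0,-0,1.8,0,0,-0,0],[-0,-0,1.8,0,0,-0,0]]
(array([0.59590954, 0.06576654, 0.04802466]), np.float64(101.98985763040632))
[0.44788937 0.25237243 0.23102466] (np.float64(0.595904), np.float64(0.065746))
```

Request:
carry_out --pt "0.69 1.14 0.22 0 0 -0.112 0" --pt "0.55 1.22 0.22 0 0 -0.113 0" --pt "0.42 1.27 0.22 0 0 -0.112 0" --pt "0.27 1.3 0.22 0 0 -0.112 0" --pt "0.12 1.33 0.22 0 0 -0.112 0" --pt "-0.03 1.34 0.22 0 0 -0.113 0" --pt "-0.18 1.32 0.22 0 0 -0.112 0" --pt "-0.32 1.29 0.22 0 0 -0.112 0"

```text
time: 10.8
tool_pos: [0.5211, 0.1725, 0.2132]
tool_rot: [-3.141, 0.001, 1.109]
contact_force: [0.1, 0.4, 0.2]
opening: 0.0004
grip_force: 0.0
```

Request:
carry_out --pt "-0.47 1.26 0.22 0 0 -0.113 0" --pt "-0.6 1.19 0.22 0 0 -0.112 0" --pt "-0.73 1.11 0.22 0 0 -0.112 0" --pt "-0.86 1.03 0.22 0 0 -0.113 0" --pt "-0.96 0.92 0.22 0 0 -0.112 0" --pt "-1.06 0.81 0.22 0 0 -0.112 0" --pt "-0.88 0.17 0 0 0 0 0" --pt "-0.88 0.17 0 0 0 0 0"

```text
time: 11.47
tool_pos: [0.5822, 0.0976, 0.1999]
tool_rot: [-3.141, 0.0, 1.775]
contact_force: [-0.7, 0.7, -0.6]
opening: 0.0003
grip_force: 0.0
```

Run:
```python
from plan import *
s=robot.observe();print(s['tool_pos'],s['tool_rot'],s['qpos'][5])
print(plan([(*W(-.098,.110),.12,102,4),(*W(-.098,.110),.048,102,4)],g=0))
```

```text
[0.58219384 0.09760589 0.19988597] [-3.14065034e+00  1.39749088e-04  1.77457930e+00] -0.16721144900421933
[[-0.82,0.17,2,0,0,-0.001,0],[-0.83,0.18,1.99,0,0,-0.002,0],[-0.82,0.17,2,0,0,-0.001,0],[-0.83,0.17,2,0,0,-0.002,0],[0,0,1.8,0,0,0,0],[0,0,1.8,0,0,0,0],[0,0,1.8,0,0,0,0],[0,0,1.8,0,0,0,0]]
(array([0.59569137, 0.06671201, 0.04798597]), np.float64(102.01967910294542))
```

Request:
carry_out --pt "-0.7 0.15 2 0 0 0 0" --pt "-0.8 0.17 2 0 0 0 0" --pt "-0.8 0.17 2 0 0 0 0" --pt "-0.7 0.17 2 0 0 0 0" --pt "0 0 1.8 0 0 0 0" --pt "0 0 1.8 0 0 0 0" --pt "0 0 1.8 0 0 0 0" --pt "0 0 1.8 0 0 0 0"

```text
time: 12.13
tool_pos: [0.5946, 0.0707, 0.0476]
tool_rot: [3.142, 0.0, 1.775]
contact_force: [0.3, -0.8, -0.3]
opening: 0.0003
grip_force: 0.0
```

Run:
```python
from plan import *
s=robot.observe();d=s['tool_pos'][:2]-W(0,0);print(d@[.208,-.978],d@[.978,.208],s['tool_pos'][2],s['contact_force'])
```

```text
-0.10210379304181222 0.10973596184219264 0.047647804066806146 [ 0.3156691  -0.82959672 -0.33053518]
```

Request:
carry_out --pt "-0.2 -0.5 0 0 0 0 0" --pt "0 -0.9 0 0 0 0 0" --pt "0 -0.9 0 0 0 0 0" --pt "0 -0.9 0 0 0 0 0" --pt "0 -0.9 0 0 0 0 0" --pt "0 -0.9 0 0 0 0 0" --pt "0 -0.8 0 0 0 0 0" --pt "0 -0.5 0 0 0 0 0"

```text
time: 12.8
tool_pos: [0.5331, 0.056, 0.0493]
tool_rot: [3.14, 0.0, 1.778]
contact_force: [1.1, -0.1, 0.4]
opening: 0.0003
grip_force: 0.5
```

```bash
cat > m5.py <<'E'
from plan import *
s=robot.observe();d=s['tool_pos'][:2]-W(0,0);print(d@[.208,-.978],d@[.978,.208],s['tool_pos'][2],s['contact_force'],s['time'])
a=get('scene');b=get('side');w=get('wrist')
cv2.imwrite('pics/l2.png',np.hstack([cv2.resize(a['image'][150:260,200:347],(400,300),interpolation=3),cv2.resize(w['image'],(400,300))]))
for n,c in(('scene',a),('side',b),('wrist',w)):
    P=cloud(c);z=P[...,2];D=P[...,:2]-W(0,0);X=D@[.208,-.978];Y=D@[.978,.208]
    q=(X<-.086)&(X>-.112)&(Y>.005)&(Y<.1)&(z>.012)&(z<.1)
    print(n,q.sum(),[np.percentile(v[q],[3,50,97]).round(4) for v in(X,Y,z)] if q.sum() else '')
E
python3 m5.py
```

```text
-0.1004731026832334 0.04655350398494122 0.049257594357779315 [ 1.07140365 -0.09994072  0.35999091] 12.8
scene 57 [array([-0.1054, -0.0893, -0.0871]), array([0.0258, 0.0521, 0.0633]), array([0.0482, 0.0653, 0.0865])]
side 110 [array([-0.1117, -0.1093, -0.0891]), array([0.0219, 0.0407, 0.0613]), array([0.0449, 0.0613, 0.086 ])]
wrist 721 [array([-0.1119, -0.1101, -0.0924]), array([0.0064, 0.0454, 0.0505]), array([0.0162, 0.0644, 0.0881])]
```

Request:
carry_out --pt "0 0.4 0 0 0 0 0" --pt "0 0 -1.3 0 0 0 0" --pt "0 0 -1.3 0 0 0 0" --pt "0 -1.0 0 0 0 0 0" --pt "0 -1.0 0 0 0 0 0" --pt "0 -1.0 0 0 0 0 0" --pt "0 0 0.5 0 0 0 0" --pt "0 0 0.8 0 0 0 0"

```text
time: 13.62
tool_pos: [0.5091, 0.0512, 0.0614]
tool_rot: [3.14, 0.001, 1.78]
contact_force: [0.1, -0.5, -0.4]
opening: 0.0001
grip_force: 0.0
```

Request:
carry_out --pt "0 0 0.6 0 0 0 0" --pt "0 0 0.6 0 0 0 0" --pt "0 0 0.6 0 0 0 0" --pt "0 0 0.4 0 0 0 0" --pt "0 0 0.4 0 0 0 0" --pt "0 0 0.2 0 0 0 0" --pt "0 0 0 0 0 0 0" --pt "0 0 0 0 0 0 0"

```text
time: 14.28
tool_pos: [0.5086, 0.0512, 0.0331]
tool_rot: [3.141, 0.0, 1.78]
contact_force: [0.7, -0.8, 0.4]
opening: 0.0003
grip_force: 0.0
```

```bash
python3 m5.py
```

```text
-0.10095827515500388 0.02155687184984704 0.03310702294824927 [ 0.72161437 -0.75824766  0.37934601] 14.2833
scene 59 [array([-0.1078, -0.0904, -0.0878]), array([0.0091, 0.0314, 0.0489]), array([0.0234, 0.0502, 0.0959])]
side 64 [array([-0.1119, -0.1097, -0.0868]), array([0.0068, 0.026 , 0.0562]), array([0.0277, 0.0555, 0.0731])]
wrist 835 [array([-0.1119, -0.1097, -0.0929]), array([0.0183, 0.0224, 0.0999]), array([0.0313, 0.0717, 0.0991])]
```

Down another few mm until the stop is felt.

Request:
carry_out --pt "0 0 0.1 0 0 0 0" --pt "0 0 0.1 0 0 0 0" --pt "0 0 0.1 0 0 0 0" --pt "0 0 0.05 0 0 0 0" --pt "0 0 0 0 0 0 0" --pt "0 0 0 0 0 0 0" --pt "0 0 0 0 0 0 0" --pt "0 0 0 0 0 0 0"

```text
time: 15.1
tool_pos: [0.5086, 0.0512, 0.0314]
tool_rot: [3.14, 0.001, 1.78]
contact_force: [-3.8, 0.0, 16.2]
opening: 0.0002
grip_force: 7.7
```

Request:
carry_out --pt "0 0 -0.5 0 0 0 0" --pt "0 0 -2 0 0 0 0" --pt "0 0 -3.5 0 0 0 0" --pt "0 0 -4 0 0 0 0" --pt "0 0 -4 0 0 0 0" --pt "0 0 -4 0 0 0 0" --pt "0 0 -3.5 0 0 0 0" --pt "0 0 -1 0 0 0 0.85"

```text
time: 15.77
tool_pos: [0.5101, 0.0512, 0.2608]
tool_rot: [3.132, 0.003, 1.78]
contact_force: [0.3, 0.8, 0.2]
opening: 0.0035
grip_force: 0.0
```

```bash
python3 m5.py
python3 - <<'E'
from plan import *
print(plan([(*W(.1,-.02),.25,50,8),(.5585,-.3505,.25,0,16-6)],g=.85))
E
```

```text
-0.10056216419208099 0.02300366167173705 0.26080261686857414 [0.25035525 0.77894206 0.16196635] 15.7667
scene 17 [array([-0.1071, -0.1006, -0.0905]), array([0.0116, 0.0172, 0.0212]), array([0.0156, 0.0253, 0.0279])]
side 5 [array([-0.0906, -0.0863, -0.086 ]), array([0.0131, 0.0208, 0.0653]), array([0.0168, 0.0239, 0.0257])]
wrist 187 [array([-0.1104, -0.0986, -0.0864]), array([0.0057, 0.0167, 0.0221]), array([0.0155, 0.0231, 0.0255])]
[[-2.51,-0.51,0.06,0,0,0.113,0.85],[-2.56,-0.23,0.07,0,0,0.114,0.85],[-2.56,0.07,0.06,0,0,0.113,0.85],[-2.54,0.35,0.07,0,0,0.114,0.85],[-2.48,0.64,0.06,0,0,0.113,0.85],[-2.4,0.92,0.06,0,0,0.113,0.85],[-2.27,1.18,0.07,0,0,0.114,0.85],[-2.13,1.43,0.06,0,0,0.113,0.85]]
[[-1.19,1.64,0,0,0,0.087,0.85],[-1.05,1.73,0,0,0,0.088,0.85],[-0.89,1.82,0,0,0,0.087,0.85],[-0.72,1.89,0,0,0,0.087,0.85],[-0.57,1.95,0,0,0,0.087,0.85],[-0.38,1.98,0,0,0,0.088,0.85],[-0.22,2.02,0,0,0,0.087,0.85],[-0.04,2.02,0,0,0,0.087,0.85]]
[[0.14,2.02,0,0,0,0.088,0.85],[0.32,2,0,0,0,0.087,0.85],[0,0,0,0,0,0,0.85],[0,0,0,0,0,0,0.85],[0,0,0,0,0,0,0.85],[0,0,0,0,0,0,0.85],[0,0,0,0,0,0,0.85],[0,0,0,0,0,0,0.85]]
(array([ 0.55850697, -0.35047071,  0.25000435]), np.float64(-0.011862560112981962))
```

View pics/l2.png

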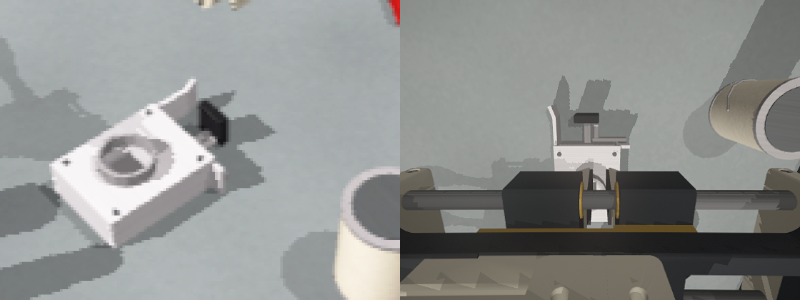

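The latch is level: peg at stand y≈0.0167, top at z≈0.024, and wrist panel (610,140) shows it across the tray front. Next is the can.

Request:
carry_out --pt "-2.5 -0.5 0.06 0 0 0.113 0.85" --pt "-2.55 -0.25 0.06 0 0 0.114 0.85" --pt "-2.55 0.07 0.06 0 0 0.113 0.85" --pt "-2.55 0.35 0.07 0 0 0.114 0.85" --pt "-2.5 0.65 0.06 0 0 0.113 0.85" --pt "-2.4 0.9 0.06 0 0 0.113 0.85" --pt "-2.25 1.2 0.07 0 0 0.114 0.85" --pt "-2.15 1.45 0.06 0 0 0.113 0.85"

```text
time: 16.58
tool_pos: [0.5086, -0.1549, 0.2471]
tool_rot: [-3.137, 0.001, 0.867]
contact_force: [0.8, -0.1, 1.1]
opening: 0.0681
grip_force: 0.0
```

Request:
carry_out --pt "-1.2 1.65 0 0 0 0.087 0.85" --pt "-1.05 1.73 0 0 0 0.088 0.85" --pt "-0.9 1.82 0 0 0 0.087 0.85" --pt "-0.72 1.89 0 0 0 0.087 0.85" --pt "-0.57 1.95 0 0 0 0.087 0.85" --pt "-0.38 1.98 0 0 0 0.088 0.85" --pt "-0.22 2.02 0 0 0 0.087 0.85" --pt "-0.04 2.02 0 0 0 0.087 0.85"

```text
time: 17.25
tool_pos: [0.548, -0.312, 0.2466]
tool_rot: [-3.138, 0.003, 0.17]
contact_force: [-0.1, 0.2, 0.2]
opening: 0.0781
grip_force: 0.0
```

Request:
carry_out --pt "0.14 2.02 0 0 0 0.088 0.85" --pt "0.32 2 0 0 0 0.087 0.85" --pt "0 0 0 0 0 0 0.85" --pt "0 0 0 0 0 0 0.85" --pt "0 0 0 0 0 0 0.85" --pt "0 0 0 0 0 0 0.85" --pt "0 0 0 0 0 0 0.85" --pt "0 0 0 0 0 0 0.85"

```text
time: 17.92
tool_pos: [0.5585, -0.35, 0.2499]
tool_rot: [3.142, -0.0, 0.001]
contact_force: [0.1, -0.5, -0.2]
opening: 0.078
grip_force: 0.0
```

Run:
```python
from plan import *
s=robot.observe();print(s['tool_pos'],s['tool_rot'],s['opening'])
for n in('scene','side'):
    c=get(n);P=cloud(c);z=P[...,2];m=(np.hypot(P[...,0]-.5585,P[...,1]+.3505)<.04)&(z>.158)&(z<.172)
    if m.sum()>20:
        q=np.argwhere(m)[:,::-1];print(n,cv2.minEnclosingCircle((plane(c,q,.165)[:,:2]*1000).astype(np.float32)),m.sum())
plan([(.5585,-.3505,.17,0,4),(.5585,-.3505,.14,0,4)],g=.85)
```

```text
[ 0.55849439 -0.3500058   0.24992626] [ 3.14150472e+00 -9.63621096e-05  1.13243274e-03] 0.07797214429703501
scene ((560.2732543945312, -350.4761962890625), 26.714614868164062) 190
side ((558.2259521484375, -344.71368408203125), 31.401281356811523) 90
[[-0,0,2,0,0,0,0.85],[-0,0.01,2,0,0,0,0.85],[-0,0,2,0,0,0.001,0.85],[-0,0.01,2,0,0,-0,0.85],[-0,-0,0.75,0,0,-0,0.85],[-0,-0,0.75,0,0,-0,0.85],[-0,-0,0.75,0,0,-0,0.85],[-0,-0,0.75,0,0,-0,0.85]]
```

Request:
carry_out --pt "0.05 0 2 0 0 0 0.85" --pt "0 0 2 0 0 0 0.85" --pt "0 0 2 0 0 0 0.85" --pt "0 0 2 0 0 0 0.85" --pt "0 0 1.5 0 0 0 0.85" --pt "0 0 1.0 0 0 0 0.85" --pt "0 0 0.5 0 0 0 0.85" --pt "0 0 0 0 0 0 0.85"

```text
time: 18.68
tool_pos: [0.5587, -0.3505, 0.1389]
tool_rot: [-3.141, 0.001, -0.0]
contact_force: [-0.1, 0.2, -0.1]
opening: 0.0782
grip_force: 0.0
```

Request:
carry_out --pt "0 0 0 0 0 0 0.6" --pt "0 0 0 0 0 0 0.55" --pt "0 0 0 0 0 0 0.52" --pt "0 0 0 0 0 0 0.45" --pt "0 0 0 0 0 0 0.4" --pt "0 0 0 0 0 0 0.3" --pt "0 0 0 0 0 0 0.3" --pt "0 0 0 0 0 0 0.3" --force 20

```text
time: 19.35
tool_pos: [0.5591, -0.3509, 0.1402]
tool_rot: [3.141, -0.001, -0.0]
contact_force: [-0.5, 0.7, 3.4]
opening: 0.0473
grip_force: 20.0
```

Request:
carry_out --pt "0 0 -0.5 0 0 0 0.3" --pt "0 0 -1 0 0 0 0.3" --pt "0 0 -1.5 0 0 0 0.3" --pt "0 0 -2 0 0 0 0.3" --pt "0 0 -2 0 0 0 0.3" --pt "0 0 -1.5 0 0 0 0.3" --pt "0 0 -0.5 0 0 0 0.3" --pt "0 0 0 0 0 0 0.3"

```text
time: 20.02
tool_pos: [0.5594, -0.3512, 0.2316]
tool_rot: [3.139, -0.003, -0.0]
contact_force: [0.1, 0.5, -2.8]
opening: 0.0465
grip_force: 20.0
```

```bash
cat > m6.py <<'E'
from plan import *
s=robot.observe();t=s['tool_pos'];print(t,s['tool_rot'],s['opening'],s['grip_force'],s['time'])
for n in('scene','side'):
    c=get(n);P=cloud(c);z=P[...,2]; dz=t[2]-.14
    m=(np.hypot(P[...,0]-t[0],P[...,1]-t[1])<.045)&(z>dz+.004)&(z<dz+.118)
    q=P[m]; cam=np.linalg.inv(c['world_to_cam'])[:2,3]
    for lo,hi in((.01,.05),(.07,.115)):
        k=q[(q[:,2]>dz+lo)&(q[:,2]<dz+hi)]
        if len(k)<20: continue
        A=np.c_[2*k[:,:2],np.ones(len(k))]
        # known radius fit
        from scipy.optimize import least_squares
        f=least_squares(lambda p:np.hypot(k[:,0]-p[0],k[:,1]-p[1])-.0265,t[:2],loss='soft_l1',f_scale=.001)
        print(n,lo,f.x.round(4),len(k),np.abs(f.fun).mean().round(4),'rel tool',(f.x-t[:2]).round(4))
    # same for collar rim
    D=P[...,:2]-np.array(W(.012,0)); m=(np.hypot(D[...,0],D[...,1])<.05)&(abs(z-.066)<.0035); k=P[m]
    if len(k)>20:
        f=least_squares(lambda p:np.hypot(k[:,0]-p[0],k[:,1]-p[1])-.0325,W(.012,0),loss='soft_l1',f_scale=.001); print(n,'collar',f.x.round(4),len(k))
E
python3 m6.py
```

```text
[ 0.55937255 -0.35121453  0.23162965] [ 3.13946914e+00 -2.51523524e-03 -2.39646320e-04] 0.04652938866445679 19.99803274869919 20.0167
scene 0.01 [ 0.5563 -0.3517] 160 0.0012 rel tool [-0.0031 -0.0005]
scene 0.07 [ 0.5568 -0.3515] 207 0.0011 rel tool [-0.0026 -0.0003]
scene collar [ 0.511  -0.0643] 101
side 0.01 [ 0.5592 -0.3523] 134 0.0016 rel tool [-0.0001 -0.0011]
side 0.07 [ 0.559  -0.3523] 165 0.0019 rel tool [-0.0003 -0.001 ]
side collar [ 0.5114 -0.0621] 96
```

Request:
carry_out --pt "-0.05 -0.5 0 0 0 0 0.3" --pt "-0.15 -1 0 0 0 0 0.3" --pt "-0.3 -1.5 0 0 0 0 0.3" --pt "-0.3 -2 0 0 0 0 0.3" --pt "-0.4 -2.2 0 0 0 0 0.3" --pt "-0.4 -2.4 0 0 0 0 0.3" --pt "-0.4 -2.4 0 0 0 0 0.3" --pt "-0.4 -2.4 0 0 0 0 0.3"

```text
time: 20.78
tool_pos: [0.534, -0.2046, 0.229]
tool_rot: [-3.141, 0.001, -0.0]
contact_force: [0.5, -0.3, -1.9]
opening: 0.0466
grip_force: 20.0
```

Request:
carry_out --pt "-0.4 -2.4 0 0 0 0 0.3" --pt "-0.4 -2.4 0 0 0 0 0.3" --pt "-0.4 -2.4 0 0 0 0 0.3" --pt "-0.4 -2.2 0 0 0 0 0.3" --pt "-0.3 -2 0 0 0 0 0.3" --pt "-0.2 -1.5 0 0 0 0 0.3" --pt "-0.15 -1 0 0 0 0 0.3" --pt "0 -0.55 0 0 0 0 0.3"

```text
time: 21.45
tool_pos: [0.5116, -0.0605, 0.2294]
tool_rot: [-3.141, 0.001, 0.001]
contact_force: [-0.4, 0.4, -3.3]
opening: 0.0466
grip_force: 20.0
```

Request:
carry_out --pt "0 0 0.5 0 0 0 0.3" --pt "0 0 0.5 0 0 0 0.3" --pt "0 0 0 0 0 0 0.3" --pt "0 0 0 0 0 0 0.3" --pt "0 0 0 0 0 0 0.3" --pt "0 0 0 0 0 0 0.3" --pt "0 0 0 0 0 0 0.3" --pt "0 0 0 0 0 0 0.3"

```text
time: 22.12
tool_pos: [0.5125, -0.0625, 0.2198]
tool_rot: [3.141, -0.0, -0.001]
contact_force: [0.3, -0.8, -1.8]
opening: 0.0466
grip_force: 20.0
```

```bash
python3 m6.py; python3 -c "
from h import *
a=load('scene')['image'];b=load('side')['image']
cv2.imwrite('pics/can.png',np.hstack([cv2.resize(a[110:260,180:330],(400,400),interpolation=3),cv2.resize(b[90:240,240:390],(400,400),interpolation=3)]))"
```

```text
[ 0.51253949 -0.06250703  0.21979316] [ 3.14147520e+00 -2.25919582e-04 -5.53593748e-04] 0.04656758227085932 19.998076558113098 22.1167
scene 0.01 [ 0.5089 -0.0637] 146 0.0011 rel tool [-0.0036 -0.0012]
scene 0.07 [ 0.5092 -0.0637] 182 0.0011 rel tool [-0.0033 -0.0011]
scene collar [ 0.511  -0.0639] 59
side 0.01 [ 0.5126 -0.0634] 152 0.0012 rel tool [ 0.     -0.0009]
side 0.07 [ 0.5124 -0.0635] 187 0.0014 rel tool [-0.0001 -0.001 ]
side collar [ 0.5116 -0.0627] 60
```

View pics/can.png

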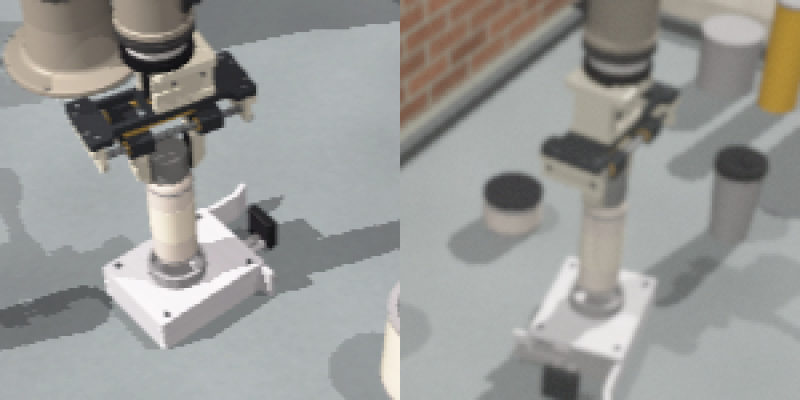

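Both panels show the can centred above the collar, and the measured offset averages under 1 mm. I'm lowering it.

Request:
carry_out --pt "0 0 0.3 0 0 0 0.3" --pt "0 0 0.3 0 0 0 0.3" --pt "0 0 0.3 0 0 0 0.3" --pt "0 0 0.3 0 0 0 0.3" --pt "0 0 0.3 0 0 0 0.3" --pt "0 0 0.3 0 0 0 0.3" --pt "0 0 0.2 0 0 0 0.3" --pt "0 0 0 0 0 0 0.3"

```text
time: 22.88
tool_pos: [0.5122, -0.0622, 0.1991]
tool_rot: [-3.141, 0.001, -0.0]
contact_force: [-0.1, -0.1, -1.4]
opening: 0.0467
grip_force: 20.0
```

Request:
carry_out --pt "0 0 0.3 0 0 0 0.3" --pt "0 0 0.3 0 0 0 0.3" --pt "0 0 0.2 0 0 0 0.3" --pt "0 0 0.2 0 0 0 0.3" --pt "0 0 0.1 0 0 0 0.3" --pt "0 0 0 0 0 0 0.3" --pt "0 0 0 0 0 0 0.3" --pt "0 0 0 0 0 0 0.3"

```text
time: 23.55
tool_pos: [0.5126, -0.0623, 0.1888]
tool_rot: [3.141, -0.0, -0.0]
contact_force: [-0.5, 0.5, -2.0]
opening: 0.0466
grip_force: 20.0
```

Request:
carry_out --pt "0 0 0.05 0 0 0 0.3" --pt "0 0 0.05 0 0 0 0.3" --pt "0 0 0.05 0 0 0 0.3" --pt "0 0 0 0 0 0 0.3" --pt "0 0 0 0 0 0 0.3" --pt "0 0 0 0 0 0 0.3" --pt "0 0 0 0 0 0 0.3" --pt "0 0 0 0 0 0 0.3"

```text
time: 24.22
tool_pos: [0.5129, -0.0623, 0.1882]
tool_rot: [3.141, -0.002, -0.0]
contact_force: [-1.2, 0.8, 4.8]
opening: 0.0463
grip_force: 20.0
```

Seated. I release it and rise.

Request:
carry_out --pt "0 0 0 0 0 0 0.6" --pt "0 0 0 0 0 0 0.7" --pt "0 0 0 0 0 0 0.8" --pt "0 0 0 0 0 0 0.8" --pt "0 0 -0.5 0 0 0 0.8" --pt "0 0 -1.5 0 0 0 0.8" --pt "0 0 -2.5 0 0 0 0.8" --pt "0 0 -2.5 0 0 0 0.8"

```text
time: 24.88
tool_pos: [0.512, -0.0622, 0.2577]
tool_rot: [-3.141, 0.002, -0.0]
contact_force: [0.8, -0.0, 0.1]
opening: 0.0737
grip_force: 0.0
```

Request:
carry_out --pt "0 0 -2 0 0 0 0.8" --pt "0 0 -1 0 0 0 0.8" --pt "0 3 0 0 0 0 0.8" --pt "0 4 0 0 0 0 0.8" --pt "0 4 0 0 0 0 0.8" --pt "0 3 0 0 0 0 0.8" --pt "0 0 0 0 0 0 0.8" --pt "0 0 0 0 0 0 0.8"

```text
time: 25.55
tool_pos: [0.5121, -0.2036, 0.287]
tool_rot: [-3.141, 0.0, -0.003]
contact_force: [-0.9, 0.3, -0.1]
opening: 0.0733
grip_force: 0.0
```

```bash
cat > m7.py <<'E'
from plan import *
from scipy.optimize import least_squares
print(robot.observe()['contact_force'])
ims=[]
for n in('scene','side'):
    c=get(n);P=cloud(c);z=P[...,2];D=P[...,:2]-W(.012,0);r=np.hypot(D[...,0],D[...,1])
    for lo,hi in((.075,.1),(.13,.16)):
        k=P[(r<.05)&(z>lo)&(z<hi)];f=least_squares(lambda p:np.hypot(k[:,0]-p[0],k[:,1]-p[1])-.0265,W(.012,0),loss='soft_l1',f_scale=.001);print(n,lo,f.x.round(4))
    print(' top',np.percentile(z[(r<.03)],98).round(4))
    k=P[(r<.05)&(abs(z-.066)<.0035)];f=least_squares(lambda p:np.hypot(k[:,0]-p[0],k[:,1]-p[1])-.0325,W(.012,0),loss='soft_l1',f_scale=.001);print(' collar',f.x.round(4),len(k))
    D=P[...,:2]-W(0,0);X=D@[.208,-.978];Y=D@[.978,.208]
    q=(X<-.086)&(X>-.112)&(Y>.005)&(Y<.1)&(z>.012)&(z<.1);print(' peg',np.median(Y[q]).round(4),np.percentile(z[q],97).round(4))
    ims.append(c['image'])
cv2.imwrite('pics/end.png',np.hstack([cv2.resize(ims[0][110:260,180:330],(400,400),interpolation=3),cv2.resize(ims[1][90:240,240:390],(400,400),interpolation=3)]))
E
python3 m7.py
```

```text
[-0.9255684   0.27196681 -0.08613746]
scene 0.075 [ 0.5091 -0.0634]
scene 0.13 [ 0.509 -0.063]
 top 0.2173
 collar [ 0.509 -0.064] 87
 peg 0.0171 0.0295
side 0.075 [ 0.5128 -0.0635]
side 0.13 [ 0.5124 -0.0633]
 top 0.2168
 collar [ 0.5124 -0.0628] 84
 peg 0.0186 0.0285
```

View pics/end.png

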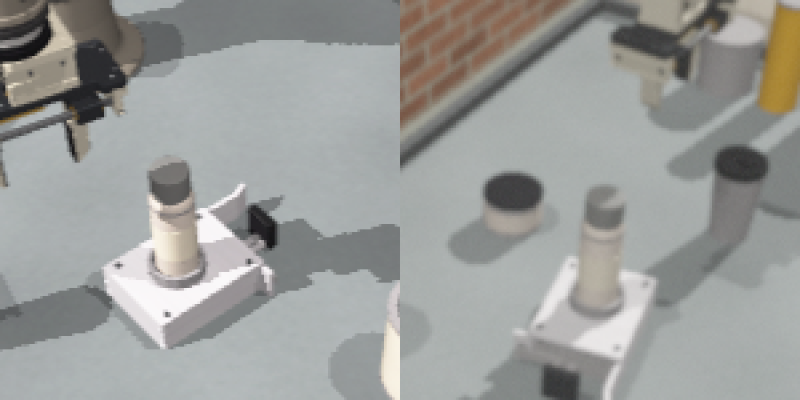

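The can stands upright and centred in the collar, the tray is home and the latch is level. I'm handing it in.

```bash
python3 -c "
from cell import robot
print(robot.hand_in())"
```

```text
the job is handed in; nothing more can be done
None
```

I handed the job in at about 26 s. By my last measurements the tray is fully home, the latch is level across its front, and the can stands upright and centred in the collar; the hand-in gave no verdict.

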